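# Count along the glasses rack and push the case into the third gap

### The arm

A 6-joint arm with a two-finger parallel gripper is mounted at the origin on the work surface. World frame = base frame: x ahead of the robot, y to its left, z up, the work surface at z = 0. Lengths are in m, angles in rad, forces in N, time in s.
With the tool pointing down it reaches from about 0.325 to 0.775 m from the base axis. Payload 9.3 kg.
Tool frame: the origin (TCP) lies on the mounting face of the last link; the fingertips stand bot.tcp_to_tips ahead of it and the grasp point (between the pads) lies 155 mm ahead of it (bot.tcp_to_tips is the distance from the TCP to the fingertips, in m); z points along the fingers, y is the direction in which the jaws open and shut (so a half turn about z gives the same grasp; the last joint's range is limited). The gripper opens to 85 mm and grips with 20 to 120 N. Pads are 22 mm wide; open, the fingers measure 114 mm over their backs; the gripper's body (76 mm by 85 mm) begins 54 mm behind the grasp point. The pads swing forward as they close: fully open they stand 13 mm farther back than shut.
Start: joints at [-1.358, 0.259, 0.021, 1.334, 0, 1.418], TCP at [0.197, -0.514, 0.405] pointing down, gripper open.
Joint ranges: [-3.04, 3.04], [-0.91, 1.82], [-1.04, 1.36], [-1.92, 1.95], [-1.52, 1.45], [-3.14, 3.14]. Speed limits (rad/s): [2.22, 2.22, 2.79, 3.14, 3.14, 3.14].

### API

Orientations are given as [roll, pitch, yaw] about the fixed x, y, z axes, in that order (R = Rz(yaw) Ry(pitch) Rx(roll)).
In Python, from workcell import bot gives the robot as it stands.
- The arm moves only by the tool move_arm, never from a script. Its argument "plan" is one flat list of numbers, 7 for each row, row after row: the opening, from -1 (shut) to 1 (fully open), then the shift along the tool's x, y, z each as a share of 20 mm, from -1 to 1, then the turn, a rotation vector about the tool's x, y, z each as a share of 0.08 rad, from -1 to 1. A call has exactly 5 rows; each row shifts and turns the commanded pose from where the row before left it, along the tool's axes as they then stand; what a row does not reach is not made up. A row lasts 1/12 s, in which the tool goes at most 41.7 mm and 7.16 degrees, less where a joint would pass 70% of its speed; a pose out of reach is approached as far as the arm can. A call with a number of a shift or a turn outside -1 to 1 is refused whole. A call with a gripper value outside its range is refused whole. The fingers move at their own pace and stop on an object; "force" is the grip in N (left out, the last holds). Time passes only in rows, so rows that do not move let the fingers close, or fill a call up. It gives the time, the measured TCP pose, the force and the opening at its end, in the units of the state.
- bot.read_state(): the state, without advancing time (a new reading comes with each control period).
- bot.grab_frame(name): name is "scene" or "top" or "wrist"; returns a dict with "img" (400x640x3 uint8, blue, green, red), "intrinsics" (3x3 intrinsics, pixels), "k1" (the pictures are not rectified: a ray, as slopes to the right and down, at radius r is drawn at 1 + k1 r^2 times it, then the intrinsics apply), "eye" and "attitude" of the camera in the world; the wrist camera has in their place "mount" (4x4, takes a point from camera to tool coordinates, whose origin is the TCP and whose axes are the flange's). Camera axes: x right, y down, z forward; pixel columns grow to the right and rows downward; lengths in m; the calibration is good to about 2 mm. A picture is of the moment at which its call begins: read the wrist's pose just before it. There is no depth.
- bot.job_done(): hands the job in, once; it reports no verdict.
Trained networks look in a picture, given as the dict that the camera call returned (one of the last four; its "shot" number tells which), for a name from the list of things; names that differ only in an ending like _2 or _b are one class to them, and where a whole thing is asked for, a point or a joint stands for the part that bears it (a point fixed in the world has none). Each returns a list of dicts, best first, with "p" (0 to 1); they miss things now and then, are a little off and sometimes report something else, mostly with a low value. They report only what shows in the picture. A call takes as long as a camera call. They do not tell look-alikes from the thing itself.
- bot.search_frame(picture, thing): "point" ([x, y, z] in m, in the coordinates of the camera as it stood for that picture, good to about 4 mm: the middle of the surface that is visible of it).
- bot.cut_out(picture, thing): "region" (400x640 bool, what is visible of it).
- bot.pinpoint(picture, thing): "point" ([x, y, z] in m, in the coordinates of the camera as it stood for that picture, good to about 4 mm: a listed point, or the origin of a listed thing).
The state is a dict: "time": time; "joint_pos": joint angles; "joint_vel": joint speeds; "effort": joint torques, N m; "tcp_pos": TCP position; "tcp_rot": TCP orientation; "contact_force": force on the tool from outside, world axes, zero at the start; "moment": the same for the moment, N m; "opening": finger opening in m.
Only numpy, scipy, OpenCV 4.12 (cv2) and the standard library are available. Lean on these libraries where they do the work, as an engineer would, in place of code of your own. Each camera call takes 0.05 s, during which the arm holds its last target.

### The job

The teal glasses case on the shelf belongs in the third gap of the wooden rack, counting every gap, filled or empty, from the end where the owl stands. First run a fingertip along the rack's top rail from the owl's end, touching the rail over the first, second and third gaps in turn; then, without picking the case up, push it along the shelf lengthwise into that third gap until it is fully home against the back board. Leave everything else where it stands.

Things in the scene. Friction and masses are not known exactly. Their poses are not given: they have to be found in the camera images.
- rack: oak divider rack fixed to the shelf, 296 mm wide (its y, to the robot's left), 126 mm deep (its x, pointing into the gaps, away from the robot), 60 mm tall, no floor: things slide in on the shelf itself. Origin on the shelf amid the rack. Five dividers 8 mm thick at y = 144, 72, 0, -72, -144 mm make four gaps 64 mm wide, centred at y = 108, 36, -36, -108 mm; a case already fills each outermost gap
- rack_mouth (a point): middle of the rack's front on the shelf, level with the dividers' rounded front ends: rack x = -54 mm, y = 0. The gaps open here, towards the robot; clear height 52 mm under the rail
- rack_back (a point): middle of the back board's inner face, on the shelf: rack x = 60 mm, y = 0. The end of a case that is home meets this face; its centre is then at rack x = -5 mm and 16 mm of it stick out in front of the dividers
- rail_a: section over the robot's leftmost gap (rack y = 108 mm) of the continuous flat beech rail along the rack's top front; 72 mm long between the middles of the domed brass studs (14 mm wide, 2 mm high) that sit on it over each divider, 18 mm wide; origin at the middle of its upper face, 60 mm above the shelf, at rack x = -41 mm; axes as the rack's
- rail_b: the same, over the gap at rack y = 36 mm
- rail_c: the same, over the gap at rack y = -36 mm
- rail_d: the same, over the robot's rightmost gap (rack y = -108 mm)
- case: the teal hard glasses case, a box with rounded corners 130 mm long (its x), 54 mm wide (its y), 36 mm tall; origin at the centre of its underside. It lies flat on the shelf in front of the rack, one end roughly towards it; about 0.12 kg (0.08 to 0.17), slides freely; either end may go in first
- owl: brown and cream glazed ceramic owl figurine, 92 mm tall, 62 mm across, origin at the centre of its underside; stands beside one end of the rack, about 205 mm from the rack's middle along the rack's y (left end if its y is greater, right end if less); do not disturb
- tip_cap: tall red plastic umbrella tip cap, a narrow cone 107 mm tall, 40 mm across its foot, standing upright beside the other end of the rack; origin at the centre of its underside; bystander
- door_stop: yellow-green silicone door stop, a wedge 114 mm long, 42 mm wide, up to 28 mm tall, lying flat; origin at the centre of its underside; bystander
- pen: aluminium pen lying on the shelf, 140 mm long along its x, 11 mm thick; origin under its middle; bystander
- screw_box: round turned wooden box with its screw-top lid shut, 78 mm across, 71 mm tall; origin at the centre of its underside; bystander
- filed_a: brown glasses case, same size, already home in one of the two outermost gaps; bystander
- filed_d: dark grey glasses case, same size, already home in the other outermost gap; bystander
There are look-alikes about, which are no part of the job. Several things look just like the case: the one meant starts nearest to the robot's base.

How it is judged:
On the way, in this order (a step that is already met when the one before it is completed fails the run):
1. a fingertip touches the rail over the first gap from the owl's end (((y of owl in the frame of rack above 0 m and contact force between the fingers and rail_a above 0.3 N) or (y of owl in the frame of rack below 0 m and contact force between the fingers and rail_d above 0.3 N))), for 0.05 s.
2. a fingertip touches the rail over the second gap (((y of owl in the frame of rack above 0 m and contact force between the fingers and rail_b above 0.3 N) or (y of owl in the frame of rack below 0 m and contact force between the fingers and rail_c above 0.3 N))), for 0.05 s.
3. a fingertip touches the rail over the third gap (((y of owl in the frame of rack above 0 m and contact force between the fingers and rail_c above 0.3 N) or (y of owl in the frame of rack below 0 m and contact force between the fingers and rail_b above 0.3 N))), for 0.05 s.
4. the case is pushed home in the third gap (x of case in the frame of rack between -0.012 and 0.003 m and angle between the x axis of case and the x axis of rack, either way round below 0.1 rad and ((y of owl in the frame of rack above 0 m and y of case in the frame of rack between -0.044 and -0.028 m) or (y of owl in the frame of rack below 0 m and y of case in the frame of rack between 0.028 and 0.044 m))), for 0.1 s.
At the end, for the whole second after the job is handed in: The teal case lies flat and still on the shelf in the third gap from the owl's end, within 8 mm of the gap's middle and 0.1 rad of its direction, and within 7 mm of fully home against the back board (all of step 4 and height (world z) of case below 0.004 m and angle between case's own z axis and vertical below 0.05 rad and linear speed of case below 0.01 m/s); the robot touches nothing.
It fails at once if the teal case is lifted or tipped instead of pushed along the shelf (height (world z) of case above 0.01 m or angle between case's own z axis and vertical above 0.2 rad).
It fails at once if another thing on the shelf is moved more than 20 mm or knocked over (distance of any of owl, tip_cap, door_stop, pen, screw_box from where it was at the start of the episode above 0.02 m or angle between any of owl, tip_cap's own z axis and vertical above 0.3 rad).
It fails at once if a case already in the rack is moved more than 15 mm (distance of any of filed_a, filed_d from where it was at the start of the episode above 0.015 m).
It also fails if it takes over 72 s, if anything falls off the work surface, if the arm or the gripper's body presses on something with over 40 N, if the wrist force passes 120 N, or if a joint passes its speed limit or range.

## Working session

There is one attempt and no reset: what is moved stays moved. The work goes in short steps, Python scripts to look and compute and a tool call to move; the robot and the scene stay as the last step left them, time stands still between calls to the robot, and variables do not carry over. Pictures are saved under pics/ and viewed, and the job is handed in when it is done.

Besides the shell and the picture viewer there is one more tool, called after "Emit:" as name(argument=value, ...), one argument or row to a line, values as JSON. move_arm: Moves the arm, as the interface text tells. Shift numbers are shares of 20 mm and turn numbers shares of 0.08 rad, none past 1 either way. Its arguments: {"type":"object","properties":{"plan":{"type":"array"},"force":{"type":"number"}},"required":["plan"]}

```bash
ls; mkdir -p pics
python3 - <<'E'
from workcell import bot
import cv2
print(bot.read_state(), bot.tcp_to_tips)
for n in("scene","top"):
    f=bot.grab_frame(n); cv2.imwrite(f"pics/{n}0.png",f["img"]); print(n,f["eye"],f["attitude"],f["intrinsics"],f["k1"],f["shot"])
E
```

```text
pics
{'time': 0.0, 'joint_pos': array([-1.35766057e+00,  2.59241005e-01,  2.07213640e-02,  1.33367837e+00,
       -5.77491046e-06,  1.41820749e+00]), 'joint_vel': array([-0.00118983,  0.00100274,  0.00031292,  0.00079343, -0.0004359 ,
       -0.00072428]), 'effort': array([ 1.93139090e-04, -5.55640590e+01,  3.44529140e+01,  1.38354365e-02,
       -1.21240028e-04,  1.19313702e-05]), 'tcp_pos': array([ 0.19668533, -0.51358062,  0.40402357]), 'tcp_rot': array([-3.14020638e+00, -2.07344426e-04,  3.65724454e-01]), 'contact_force': array([ 0.15832069, -0.30914779, -0.39560529]), 'moment': array([ 0.03379094, -0.00583519,  0.01244458]), 'opening': 0.0853017725065296} 0.1734
scene [1.13520656 0.78494994 1.03252491] [-2.33811352  0.00374999  2.54843927] [[512.99116011   0.         327.72519338]
 [  0.         512.99116011 197.44435245]
 [  0.           0.           1.        ]] -0.02765003920186224 1
top [ 0.25276181 -0.03622042  1.60979114] [-2.92817196  0.00320823 -1.56532267] [[496.12282987   0.         322.54854515]
 [  0.         496.12282987 194.83677649]
 [  0.           0.           1.        ]] 0.05299183790635001 2
```

View pics/scene0.png

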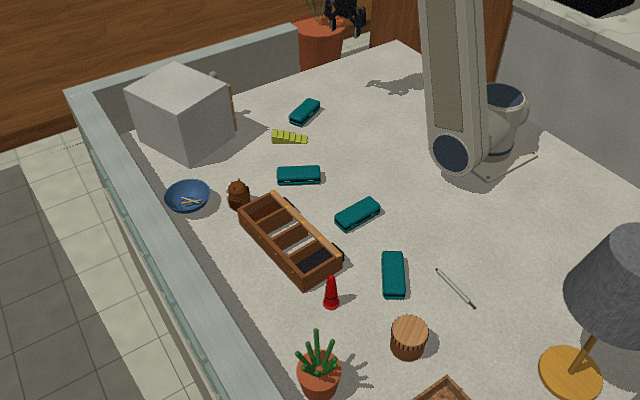

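View pics/top0.png

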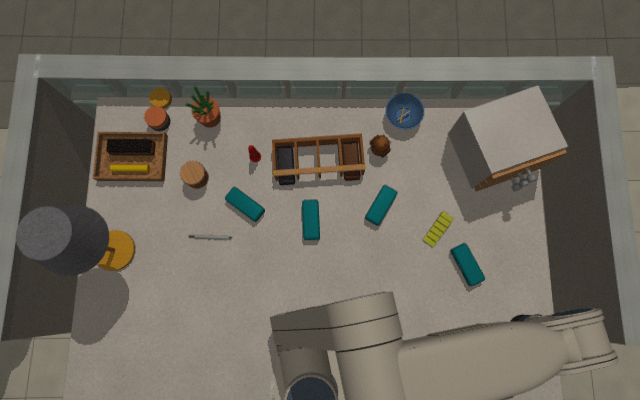

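The owl stands at the right end in the top view (380,146), and the rack is around (318,158). There are four teal cases, at (311,219), (381,205), (245,204) and (468,265). Next I'll measure them.

```bash
cat > h.py <<'E'
import numpy as np, cv2
from scipy.spatial.transform import Rotation as R
from workcell import bot
def cam(f):
    return R.from_euler('xyz',f["attitude"]).as_matrix(), np.array(f["eye"])
def proj(f,P):
    M,e=cam(f); p=(np.atleast_2d(P)-e)@M; s=p[:,:2]/p[:,2:]; r2=(s**2).sum(1,keepdims=True)
    s=s*(1+f["k1"]*r2); K=f["intrinsics"]; return s*[K[0,0],K[1,1]]+[K[0,2],K[1,2]]
def unproj(f,uv,z):
    K=f["intrinsics"]; d=(np.atleast_2d(uv)-[K[0,2],K[1,2]])/[K[0,0],K[1,1]]; s=d.copy()
    for _ in range(20): s=d/(1+f["k1"]*(s**2).sum(1,keepdims=True))
    M,e=cam(f); w=np.c_[s,np.ones(len(s))]@M.T; t=(z-e[2])/w[:,2:]; return e+t*w
def w(f,p): M,e=cam(f); return M@np.array(p)+e
E
python3 - <<'E'
from h import *
np.set_printoptions(precision=4,suppress=True)
for n in("top","scene"):
    f=bot.grab_frame(n)
    for t in("rack_mouth","rack_back","rack","rail_a","owl","tip_cap","door_stop","pen","screw_box","case","filed_a","filed_d"):
        for r in bot.pinpoint(f,t)[:6]: print(n,t,round(r["p"],2),w(f,r["point"]))
    np.save(n+".npy",f,allow_pickle=True)
f=np.load("top.npy",allow_pickle=True).item()
print(unproj(f,[[311,219],[381,205],[245,204],[468,265]],.036))
E
```

```text
top rack_mouth 0.62 [ 0.6633 -0.0172 -0.0011]
top rack_back 0.58 [ 0.775  -0.0111 -0.0013]
top rack 0.78 [ 0.7134 -0.0146 -0.0005]
top rail_a 0.69 [0.6694 0.0189 0.0604]
top rail_a 0.67 [ 0.6778 -0.0556  0.0609]
top rail_a 0.5 [ 0.6809 -0.1246  0.0587]
top rail_a 0.41 [0.67   0.0906 0.06  ]
top rail_a 0.3 [ 0.7117 -0.0122  0.0019]
top owl 0.73 [ 0.7653 -0.2209  0.0015]
top tip_cap 0.73 [0.6604 0.3906 0.0023]
top tip_cap 0.72 [ 0.7368  0.2018 -0.0016]
top door_stop 0.65 [ 0.4845 -0.3991 -0.0004]
top pen 0.74 [ 0.4609  0.3441 -0.0016]
top pen 0.45 [0.6993 0.0944 0.003 ]
top screw_box 0.84 [0.6558 0.3913 0.0018]
top case 0.92 [ 0.3774 -0.4904 -0.0017]
top case 0.7 [ 0.5125  0.0065 -0.0009]
top case 0.68 [ 0.5642 -0.2238 -0.0025]
top case 0.62 [ 0.5686  0.2271 -0.0006]
top filed_a 0.85 [0.704  0.0971 0.0072]
top filed_a 0.64 [ 0.7139 -0.1189  0.0002]
top filed_a 0.19 [0.6681 0.0197 0.0585]
top filed_d 0.85 [0.704  0.0971 0.0072]
top filed_d 0.64 [ 0.7139 -0.1189  0.0002]
top filed_d 0.19 [0.6681 0.0197 0.0585]
scene rack_mouth 0.73 [ 0.6638 -0.0183 -0.0022]
scene rack_back 0.92 [ 0.7807 
[... 315 characters left out ...]
ne tip_cap 0.43 [0.466  0.3409 0.0001]
scene door_stop 0.87 [ 0.4912 -0.4052 -0.0006]
scene pen 0.57 [0.4647 0.34   0.0019]
scene screw_box 0.7 [ 0.6647  0.3899 -0.0008]
scene case 0.82 [0.516  0.0087 0.0012]
scene case 0.76 [ 0.3735 -0.4853  0.0008]
scene case 0.73 [0.5715 0.2305 0.0002]
scene case 0.62 [0.6668 0.3914 0.0024]
scene case 0.6 [ 0.5658 -0.2158  0.0046]
scene case 0.26 [ 0.7052  0.0977 -0.0024]
scene filed_a 0.84 [ 0.7202 -0.1221  0.0003]
scene filed_a 0.58 [ 0.7038  0.0982 -0.0003]
scene filed_d 0.84 [ 0.7202 -0.1221  0.0003]
scene filed_d 0.58 [ 0.7038  0.0982 -0.0003]
[[ 0.5142  0.0074  0.036 ]
 [ 0.5611 -0.2182  0.036 ]
 [ 0.5623  0.221   0.036 ]
 [ 0.3713 -0.4857  0.036 ]]
```

Run:
```python
from h import *
from scipy.optimize import least_squares
np.set_printoptions(precision=4,suppress=True)
L=[((-54,0),(.6633,-.0172)),((-54,0),(.6638,-.0183)),((60,0),(.775,-.0111)),((60,0),(.7807,-.0074)),((0,0),(.7134,-.0146)),((0,0),(.7198,-.014)),
((-41,108),(.67,.0906)),((-41,108),(.67,.0889)),((-41,36),(.6694,.0189)),((-41,36),(.6768,.0207)),((-41,-36),(.6778,-.0556)),((-41,-36),(.6784,-.0542)),((-41,-108),(.6809,-.1246)),((-41,-108),(.6855,-.1228))]
A=np.array([l[0] for l in L])/1e3;B=np.array([l[1] for l in L])
def rw(q,A): c,s=np.cos(q[2]),np.sin(q[2]); return A@np.array([[c,s],[-s,c]])+q[:2]
q=least_squares(lambda q:(rw(q,A)-B).ravel(),[.71,-.01,0],loss='soft_l1',f_scale=.003).x
print("rack",q); np.save("rack.npy",q)
for n in("top","scene"):
    f=bot.grab_frame(n)
    im=f["img"].copy()
    print(n,[ (round(r["p"],2),r["region"].sum(),np.argwhere(r["region"]).mean(0)) for r in bot.cut_out(f,"case")])
    for r in bot.cut_out(f,"case"):
        m=r["region"]; c=np.argwhere(m)[:,::-1].astype(float); W=unproj(f,c,.036 if n=="top" else .02)
        if abs(W[:,:2].mean(0)-[.514,.0075]).max()<.03:
            np.save("mask_"+n+".npy",m); print(r["p"],m.sum(),W.mean(0)); rect=cv2.minAreaRect(W[:,:2].astype(np.float32)*1000); print(rect)
    def poly(P,z,col):
        P=np.c_[P,np.full(len(P),z)]; cv2.polylines(im8,[np.round((proj(f,P)-o)*k).astype(int)],True,col,1)
    k=4;o=np.array([235,120]) if n=="top" else np.array([225,180])
    im8=cv2.resize(im[o[1]:o[1]+140,o[0]:o[0]+190],None,fx=k,fy=k,interpolation=cv2.INTER_CUBIC)
    for y in(144,72,0,-72,-144):
        poly(rw(q,np.array([[-54,y-4],[-54,y+4],[60,y+4],[60,y-4]])/1e3),.052,(0,255,0))
    poly(rw(q,np.array([[-50,-148],[-50,148],[-32,148],[-32,-148]])/1e3),.06,(255,0,255))
    poly(rw(q,np.array([[60,-148],[60,148],[68,148],[68,-148]])/1e3),.06,(255,0,0))
    cv2.imwrite(f"pics/{n}1.png",im8)
```

```text
rack [ 0.7173 -0.0143  0.0646]
top [(0.93, np.int64(764), array([264.8181, 467.2565])), (0.89, np.int64(659), array([204.6222, 380.7299])), (0.8, np.int64(666), array([203.8303, 244.7342])), (0.6, np.int64(671), array([218.8823, 310.3577]))]
0.6 671 [0.5148 0.0094 0.036 ]
((514.7116088867188, 9.286174774169922), (131.4473114013672, 53.68751525878906), 2.9783143997192383)
scene [(0.92, np.int64(759), array([174.9618, 298.1647])), (0.64, np.int64(542), array([111.9188, 303.9576])), (0.57, np.int64(983), array([214.0366, 356.5738])), (0.56, np.int64(1101), array([274.9873, 392.6276]))]
0.57 983 [0.5221 0.0112 0.02  ]
((519.1783447265625, 11.323173522949219), (147.53736877441406, 75.9351806640625), 1.8576513528823853)
```

View pics/top1.png

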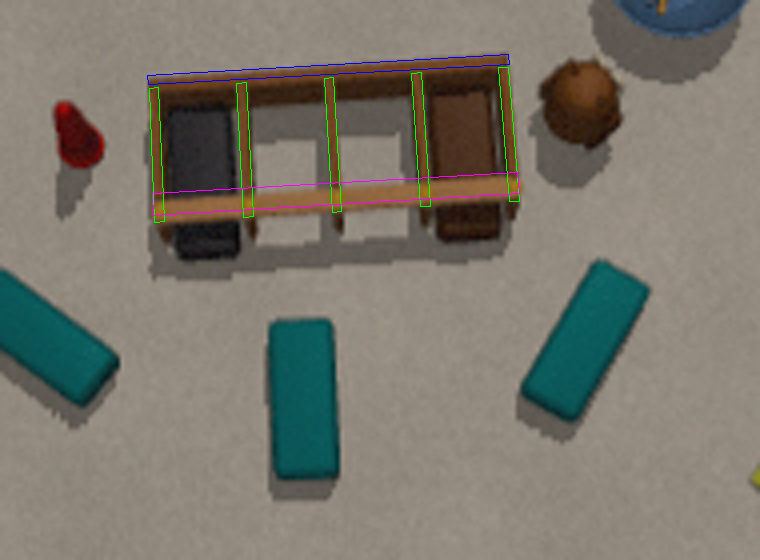

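View pics/scene1.png

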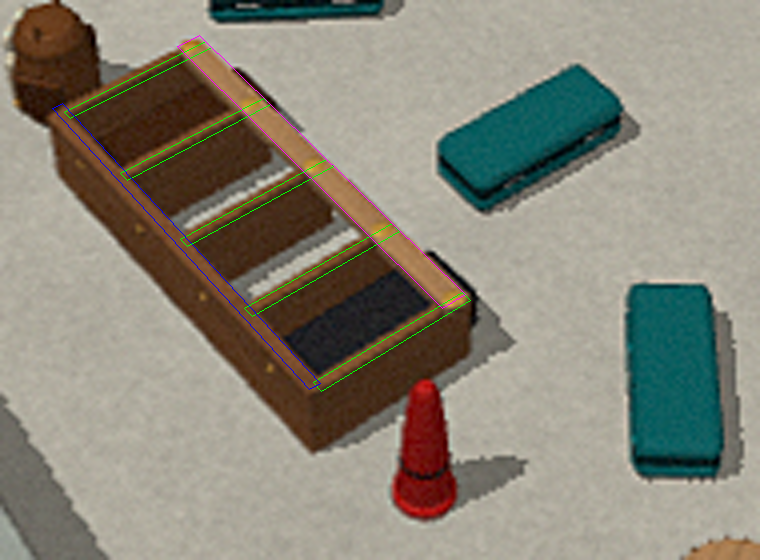

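Both overlays fit to about 2 mm. The rack is at (0.717,-0.014) with yaw 0.065. The nearest case is at (0.515,0.009) with yaw 0.052, so it already nearly lines up with gap b. The owl is at the right end, so the touch order is rail_d, rail_c, rail_b. I'll start by shutting the gripper and turning to the rack's yaw.

Emit:
move_arm(
  plan=[-1,0,0,0,0,0,0.75,-1,0,0,0,0,0,0.75,-1,0,0,0,0,0,0.75,-1,0,0,0,0,0,0.75,-1,0,0,0,0,0,0.75],
)

```text
time: 2.12
tcp_pos: [0.1967, -0.5136, 0.4047]
tcp_rot: [-3.142, -0.0, 0.063]
contact_force: [0.3, 0.4, -0.6]
opening: 0.0253
```

```bash
cat >> h.py <<'E'
np.set_printoptions(precision=4,suppress=True)
def rk(x,y,z=0):
    q=np.load("rack.npy"); c,s=np.cos(q[2]),np.sin(q[2]); return np.array([q[0]+c*x-s*y,q[1]+s*x+c*y,z])
def todo(tip,yaw=None):
    "tip target in world; prints shift in 20 mm units of tool axes, turn units"
    s=bot.read_state(); M=R.from_euler('xyz',s["tcp_rot"]).as_matrix()
    q=np.load("rack.npy")
    if yaw is None: yaw=q[2]
    G=R.from_euler('xyz',[np.pi,0,yaw]).as_matrix()
    tcp=np.array(tip)+[0,0,bot.tcp_to_tips]
    print("t",s["time"],"tcp",s["tcp_pos"],"F",s["contact_force"],"shift/20mm",M.T@(tcp-s["tcp_pos"])/.02,"turn/.08",R.from_matrix(M.T@G).as_rotvec()/.08)
E
python3 -c "
from h import *
todo(rk(-.041,-.108,.16)); todo(rk(-.041,-.108,.06))"
```

```text
t 2.1167 tcp [ 0.1967 -0.5136  0.4047] F [ 0.2724  0.4208 -0.5977] shift/20mm [ 25.5012 -17.8783   3.5635] turn/.08 [-0.     -0.     -0.0224]
t 2.1167 tcp [ 0.1967 -0.5136  0.4047] F [ 0.2724  0.4208 -0.5977] shift/20mm [ 25.5012 -17.8783   8.5635] turn/.08 [-0.     -0.     -0.0224]
```

Emit:
move_arm(
  plan=[-1,1,-0.7,0,0,0,0,-1,1,-0.7,0,0,0,0,-1,1,-0.7,0,0,0,0,-1,1,-0.7,0,0,0,0,-1,1,-0.7,0,0,0,0],
)

```text
time: 2.53
tcp_pos: [0.2926, -0.4364, 0.4047]
tcp_rot: [3.141, -0.0, 0.065]
contact_force: [0.6, 0.1, 0.5]
opening: 0.0002
```

Emit:
move_arm(
  plan=[-1,1,-0.7,0,0,0,0,-1,1,-0.7,0,0,0,0,-1,1,-0.7,0,0,0,0,-1,1,-0.7,0,0,0,0,-1,1,-0.7,0,0,0,0],
)

```text
time: 2.95
tcp_pos: [0.3879, -0.3599, 0.4048]
tcp_rot: [3.141, -0.0, 0.066]
contact_force: [0.4, -0.4, -0.2]
opening: -0.0002
```

Emit:
move_arm(
  plan=[-1,1,-0.7,0,0,0,0,-1,1,-0.7,0,0,0,0,-1,1,-0.7,0,0,0,0,-1,1,-0.7,0,0,0,0,-1,1,-0.7,0,0,0,0],
)

```text
time: 3.37
tcp_pos: [0.4831, -0.2834, 0.4047]
tcp_rot: [3.141, -0.0, 0.066]
contact_force: [0.1, -1.4, 0.7]
opening: 0.0001
```

Emit:
move_arm(
  plan=[-1,1,-0.7,0,0,0,0,-1,1,-0.7,0,0,0,0,-1,1,-0.7,0,0,0,0,-1,1,-0.7,0,0,0,0,-1,1,-0.7,0,0,0,0],
)

```text
time: 3.78
tcp_pos: [0.5783, -0.207, 0.4047]
tcp_rot: [3.142, -0.0, 0.066]
contact_force: [0.6, -0.4, 0.1]
opening: 0.0001
```

```bash
python3 -c "
from h import *
todo(rk(-.041,-.108,.16))"
```

```text
t 3.7833 tcp [ 0.5783 -0.207   0.4047] F [ 0.5945 -0.4275  0.0967] shift/20mm [ 5.5088 -3.7571  3.5647] turn/.08 [ 0.0006 -0.0007  0.0161]
```

Emit:
move_arm(
  plan=[-1,1,-0.75,0.6,0,0,0,-1,1,-0.75,0.7,0,0,0,-1,1,-0.75,0.8,0,0,0,-1,1,-0.75,0.8,0,0,0,-1,1,-0.75,0.6,0,0,0],
)

```text
time: 4.2
tcp_pos: [0.6731, -0.1255, 0.3332]
tcp_rot: [-3.141, 0.001, 0.066]
contact_force: [0.2, -0.5, -0.8]
opening: 0.0
```

Run:
```python
from h import *
todo(rk(-.041,-.108,.06))
s=bot.read_state(); f=bot.grab_frame("wrist"); print(f["mount"]); 
T=np.eye(4);T[:3,:3]=R.from_euler('xyz',s["tcp_rot"]).as_matrix();T[:3,3]=s["tcp_pos"];C=T@np.array(f["mount"])
f["eye"]=C[:3,3];f["attitude"]=R.from_matrix(C[:3,:3]).as_euler('xyz')
for r in bot.pinpoint(f,"rail_d"): 
    print(r["p"],w(f,r["point"]))
im=f["img"].copy()
for a in(-.144,-.072,0,.072):
    P=np.array([rk(-.05,a,.06),rk(-.05,a+.072,.06),rk(-.032,a+.072,.06),rk(-.032,a,.06)])
    cv2.polylines(im,[np.round(proj(f,P)).astype(int)],True,(255,0,255),1)
cv2.imwrite("pics/w0.png",im)
```

```text
t 4.2 tcp [ 0.6731 -0.1255  0.3332] F [ 0.172  -0.5058 -0.8083] shift/20mm [ 0.5188 -0.0021  4.9878] turn/.08 [-0.0052  0.0132  0.016 ]
[[ 0.0006 -0.955  -0.2965  0.0772]
 [ 1.      0.0005  0.0003 -0.0013]
 [-0.0001 -0.2965  0.955   0.0318]
 [ 0.      0.      0.      1.    ]]
0.95 [ 0.6813 -0.0481  0.0577]
0.91 [0.6749 0.0236 0.0592]
0.8 [0.6626 0.0925 0.0577]
0.59 [ 0.6828 -0.122   0.0585]
0.23 [ 0.5219  0.0148 -0.0057]
```

View pics/w0.png

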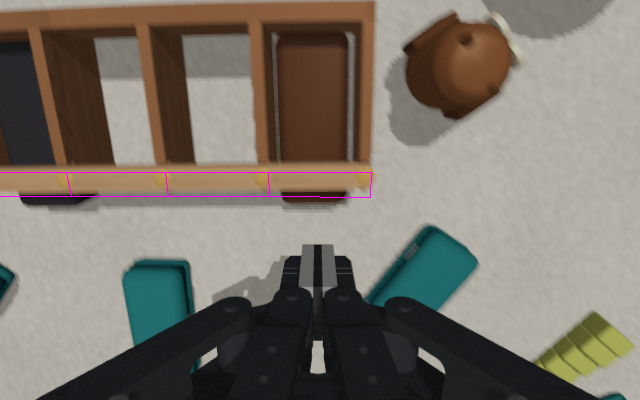

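The wrist view shows the rail about 3 mm farther out than my model: it lies at rows 167–190 against 172–196 drawn. The studs are at columns 67, 163, 262 and 363. That is small against the rail's width, so I'll descend over gap d.

Emit:
move_arm(
  plan=[-1,0.6,0,0.9,0,0,0,-1,0,0,0.9,0,0,0,-1,0,0,0.9,0,0,0,-1,0,0,0.9,0,0,0,-1,0,0,0.9,0,0,0],
)

```text
time: 4.72
tcp_pos: [0.684, -0.1262, 0.2443]
tcp_rot: [3.141, -0.0, 0.066]
contact_force: [0.3, 0.4, -0.2]
opening: -0.0001
```

Emit:
move_arm(
  plan=[-1,0,0,0.1,0,0,0,-1,0,0,0.1,0,0,0,-1,0,0,0.1,0,0,0,-1,0,0,0.05,0,0,0,-1,0,0,0.05,0,0,0],
)

```text
time: 5.13
tcp_pos: [0.6845, -0.1259, 0.2378]
tcp_rot: [3.141, -0.002, 0.066]
contact_force: [0.7, -0.4, -0.4]
opening: -0.0003
```

Emit:
move_arm(
  plan=[-1,0,0,0.05,0,0,0,-1,0,0,0.05,0,0,0,-1,0,0,0.05,0,0,0,-1,0,0,0.05,0,0,0,-1,0,0,0.05,0,0,0],
)

```text
time: 5.55
tcp_pos: [0.6842, -0.1257, 0.2334]
tcp_rot: [3.141, -0.001, 0.066]
contact_force: [-7.2, 1.3, 20.7]
opening: -0.0002
```

First touch made at about 20 N. Next I hop over the stud to gap c.

Emit:
move_arm(
  plan=[-1,0,0,0,0,0,0,-1,0,0,-0.35,0,0,0,-1,0,-0.9,0,0,0,0,-1,0,-0.9,0,0,0,0,-1,0,-0.9,0,0,0,0],
)

```text
time: 5.97
tcp_pos: [0.6805, -0.0703, 0.2385]
tcp_rot: [-3.141, 0.0, 0.065]
contact_force: [-0.5, 0.7, -0.9]
opening: -0.0001
```

Emit:
move_arm(
  plan=[-1,0,-0.9,0,0,0,0,-1,0,0,0.1,0,0,0,-1,0,0,0.1,0,0,0,-1,0,0,0.05,0,0,0,-1,0,0,0.05,0,0,0],
)

```text
time: 6.38
tcp_pos: [0.6793, -0.0532, 0.2335]
tcp_rot: [-3.14, -0.0, 0.066]
contact_force: [-6.3, 8.5, 18.6]
opening: 0.0001
```

Emit:
move_arm(
  plan=[-1,0,0,0,0,0,0,-1,0,0,-0.35,0,0,0,-1,0,-0.9,0,0,0,0,-1,0,-0.9,0,0,0,0,-1,0,-0.9,0,0,0,0],
)

```text
time: 6.8
tcp_pos: [0.6761, -0.0004, 0.2398]
tcp_rot: [3.141, -0.0, 0.064]
contact_force: [0.4, -0.6, -0.0]
opening: -0.0001
```

Emit:
move_arm(
  plan=[-1,0,-0.9,0,0,0,0,-1,0,0,0.1,0,0,0,-1,0,0,0.15,0,0,0,-1,0,0,0.05,0,0,0,-1,0,0,0.05,0,0,0],
)

```text
time: 7.22
tcp_pos: [0.6748, 0.0173, 0.2334]
tcp_rot: [-3.141, -0.0, 0.065]
contact_force: [-6.5, 3.4, 17.3]
opening: 0.0
```

Emit:
move_arm(
  plan=[-1,0,0,0,0,0,0,-1,0,0,0,0,0,0,-1,0,0,-0.5,0,0,0,-1,0,0,-1,0,0,0,-1,0,0,-1,0,0,0],
)

```text
time: 7.63
tcp_pos: [0.6748, 0.0167, 0.2829]
tcp_rot: [3.141, 0.002, 0.064]
contact_force: [-1.2, -0.5, 0.8]
opening: -0.0003
```

All three rail touches are done. Next I retreat to behind the case.

```bash
python3 -c "
from h import *
todo(rk(-.305,.036,.11))"
```

```text
t 7.6333 tcp [0.6748 0.0167 0.2829] F [-1.1508 -0.4626  0.7901] shift/20mm [-13.2302  -0.1105  -0.0024] turn/.08 [ 0.0027  0.0226 -0.0017]
```

Emit:
move_arm(
  plan=[-0.5,-1,0,-1,0,0,0,-0.5,-1,0,-1,0,0,0,-0.5,-1,0,0,0,0,0,-0.5,-1,0,0,0,0,0,-0.5,-1,0,0,0,0,0],
)

```text
time: 8.05
tcp_pos: [0.5742, 0.0103, 0.3235]
tcp_rot: [3.141, -0.001, 0.065]
contact_force: [-0.6, -0.5, -0.4]
opening: 0.0212
```

Emit:
move_arm(
  plan=[-0.5,-1,0,0,0,0,0,-0.5,-1,0,0,0,0,0,-0.5,-1,0,0,0,0,0,-0.5,-1,0,0,0,0,0,-0.5,-1,0,0,0,0,0],
)

```text
time: 8.47
tcp_pos: [0.4744, 0.0039, 0.3231]
tcp_rot: [3.141, -0.0, 0.064]
contact_force: [0.2, -0.2, 0.5]
opening: 0.0214
```

Emit:
move_arm(
  plan=[-0.5,-1,0,0,0,0,0,-0.5,-1,0,0,0,0,0,-0.5,-1,0,0,0,0,0,-0.5,0,0,0,0,0,0,-0.5,0,0,0,0,0,0],
)

```text
time: 8.88
tcp_pos: [0.415, 0.0002, 0.3235]
tcp_rot: [3.141, -0.001, 0.064]
contact_force: [0.1, -0.0, 0.3]
opening: 0.0212
```

```bash
cat >> h.py <<'E'
def wrist():
    s=bot.read_state(); f=bot.grab_frame("wrist")
    T=np.eye(4);T[:3,:3]=R.from_euler('xyz',s["tcp_rot"]).as_matrix();T[:3,3]=s["tcp_pos"];C=T@np.array(f["mount"])
    f["eye"]=C[:3,3];f["attitude"]=R.from_matrix(C[:3,:3]).as_euler('xyz'); return f
def inrack(p):
    q=np.load("rack.npy"); c,s=np.cos(q[2]),np.sin(q[2]); d=np.array(p)[...,:2]-q[:2]; return d@np.array([[c,-s],[s,c]])
def look(name):
    f=wrist(); im=f["img"].copy()
    for t in("rack_mouth","rail_b","case"):
        for r in bot.pinpoint(f,t)[:4]: W=w(f,r["point"]); print(t,round(r["p"],2),W,"rack:",inrack(W))
    for r in bot.cut_out(f,"case")[:4]:
        c=np.argwhere(r["region"])[:,::-1].astype(float); W=unproj(f,c,.036); rect=cv2.minAreaRect((inrack(W)*1000).astype(np.float32)); print("cut",round(r["p"],2),len(c),"rackframe mm",rect)
    for a in(-.144,-.072,0,.072):
        P=np.array([rk(-.05,a,.06),rk(-.05,a+.072,.06),rk(-.032,a+.072,.06),rk(-.032,a,.06)])
        cv2.polylines(im,[np.round(proj(f,P)).astype(int)],True,(255,0,255),1)
    cv2.imwrite(f"pics/{name}.png",im)
E
python3 -c "
from h import *
todo(rk(-.305,.036,.11)); look('w1')"
```

```text
t 8.8833 tcp [0.415  0.0002 0.3235] F [ 0.0684 -0.0177  0.3377] shift/20mm [-0.2174 -0.1004  2.0031] turn/.08 [ 0.0088 -0.017  -0.0042]
case 0.87 [ 0.5214  0.012  -0.0047] rack: [-0.1937  0.039 ]
case 0.59 [ 0.5716 -0.2163 -0.0021] rack: [-0.1584 -0.1921]
cut 0.89 10546 rackframe mm ((-213.59140014648438, 39.23527526855469), (53.65770721435547, 88.77549743652344), 89.60646057128906)
cut 0.83 6891 rackframe mm ((-190.83950805664062, -160.19427490234375), (63.70130920410156, 65.94194030761719), 57.30195236206055)
cut 0.66 2551 rackframe mm ((-179.05740356445312, 211.79588317871094), (68.75688171386719, 25.071805953979492), 88.1051254272461)
```

View pics/w1.png

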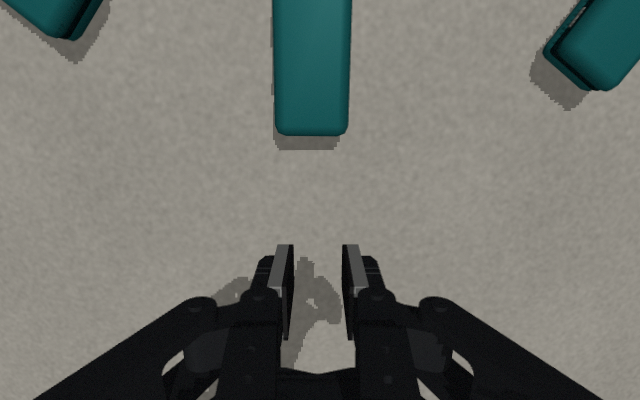

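The wrist view shows the case's near end centred at column 311 and row 135, and the fingers centred at column 317. The case is square to the rack within 0.4° and about 4 mm to the tool's left. I'll shift 4 mm left and descend behind it.

Emit:
move_arm(
  plan=[-0.5,0,-0.2,1,0,0,0,-0.5,0,0,1,0,0,0,-0.5,0,0,1,0,0,0,-0.5,0,0,1,0,0,0,-0.5,0,0,1,0,0,0],
)

```text
time: 9.55
tcp_pos: [0.4155, 0.0049, 0.2217]
tcp_rot: [3.142, 0.0, 0.066]
contact_force: [-0.1, -0.6, 0.2]
opening: 0.0213
```

Emit:
move_arm(
  plan=[-0.5,0,0,1,0,0,0,-0.5,0,0,0.8,0,0,0,-0.5,0,0,0,0,0,0,-0.5,0,0,0,0,0,0,-0.5,0,0,0,0,0,0],
)

```text
time: 9.97
tcp_pos: [0.4157, 0.0048, 0.1873]
tcp_rot: [3.141, -0.0, 0.066]
contact_force: [0.3, -0.0, 0.7]
opening: 0.0216
```

```bash
python3 -c "
from h import *
todo(rk(-.081,.036,.012)); look('w2')"
```

```text
t 9.9667 tcp [0.4157 0.0048 0.1873] F [ 0.3199 -0.0159  0.6825] shift/20mm [10.9351  0.1431  0.0971] turn/.08 [ 0.0016 -0.0046  0.0171]
case 0.82 [ 0.5202  0.0169 -0.004 ] rack: [-0.1946  0.0439]
cut 0.61 28587 rackframe mm ((-226.8205108642578, 39.51564407348633), (50.4719123840332, 59.95081329345703), 89.16493225097656)
```

View pics/w2.png

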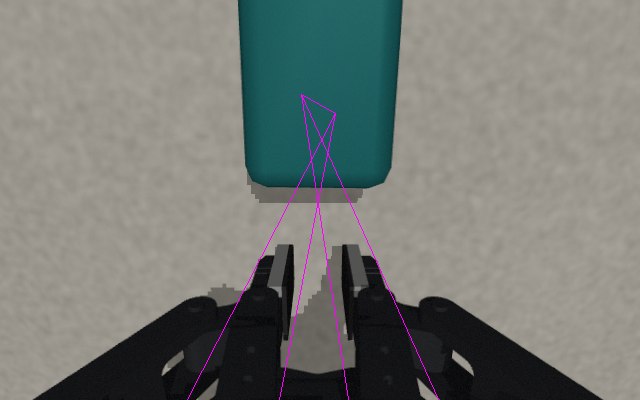

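The fingers and the case end are both centred at column 318, so they're aligned. Now a gentle push, stopping short of the mouth to check.

Emit:
move_arm(
  plan=[-0.5,0.4,0,0,0,0,0,-0.5,0.4,0,0,0,0,0,-0.5,0.4,0,0,0,0,0,-0.5,0.4,0,0,0,0,0,-0.5,0.4,0,0,0,0,0],
)

```text
time: 10.63
tcp_pos: [0.456, 0.0076, 0.1866]
tcp_rot: [-3.142, 0.0, 0.066]
contact_force: [-1.6, -0.0, 1.4]
opening: 0.0212
```

Emit:
move_arm(
  plan=[-0.5,0.4,0,0,0,0,0,-0.5,0.4,0,0,0,0,0,-0.5,0.4,0,0,0,0,0,-0.5,0.4,0,0,0,0,0,-0.5,0.2,0,0,0,0,0],
)

```text
time: 11.05
tcp_pos: [0.4922, 0.0099, 0.1866]
tcp_rot: [3.142, -0.001, 0.066]
contact_force: [-1.1, -0.7, 1.1]
opening: 0.0214
```

```bash
cat >> h.py <<'E'
def topview(name):
    f=bot.grab_frame("top"); k=4;o=np.array([235,120])
    im=cv2.resize(f["img"][120:260,235:425],None,fx=k,fy=k,interpolation=cv2.INTER_CUBIC)
    for r in bot.pinpoint(f,"case")[:5]: W=w(f,r["point"]); print("case",round(r["p"],2),W,inrack(W))
    for r in bot.cut_out(f,"case")[:5]:
        c=np.argwhere(r["region"])[:,::-1].astype(float); W=unproj(f,c,.036); print("cut",round(r["p"],2),len(c),cv2.minAreaRect((inrack(W)*1000).astype(np.float32)))
    cv2.imwrite(f"pics/{name}.png",im)
E
python3 -c "
from h import *
todo(rk(-.081,.036,.012)); topview('t2');look('w3')"
```

```text
t 11.05 tcp [0.4922 0.0099 0.1866] F [-1.0774 -0.6683  1.0653] shift/20mm [7.1005 0.1433 0.0657] turn/.08 [ 0.0011 -0.0075  0.016 ]
case 0.93 [ 0.5623 -0.2233  0.0004] [-0.1681 -0.1985]
case 0.69 [ 0.3774 -0.4892 -0.0039] [-0.3698 -0.4519]
case 0.65 [0.5679 0.2251 0.0003] [-0.1336  0.2485]
case 0.36 [ 0.661  -0.0188 -0.0002] [-0.0565 -0.0008]
cut 0.89 684 ((-165.33424377441406, -191.7854461669922), (55.75189971923828, 135.48297119140625), 56.124290466308594)
cut 0.88 674 ((-136.9127197265625, 247.0805206298828), (134.31739807128906, 56.225582122802734), 50.760318756103516)
cut 0.81 744 ((-374.2275390625, -446.33306884765625), (124.30182647705078, 58.072174072265625), 22.33112907409668)
case 0.72 [ 0.5698  0.02   -0.0068] rack: [-0.145   0.0438]
cut 0.85 38510 rackframe mm ((-164.05978393554688, 39.9346809387207), (84.50131225585938, 50.96123504638672), 0.15099869668483734)
```

View pics/t2.png

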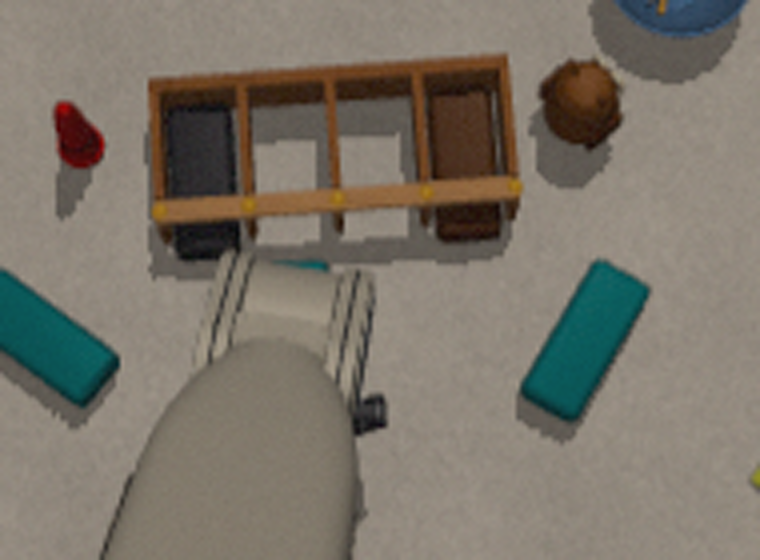

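View pics/w3.png

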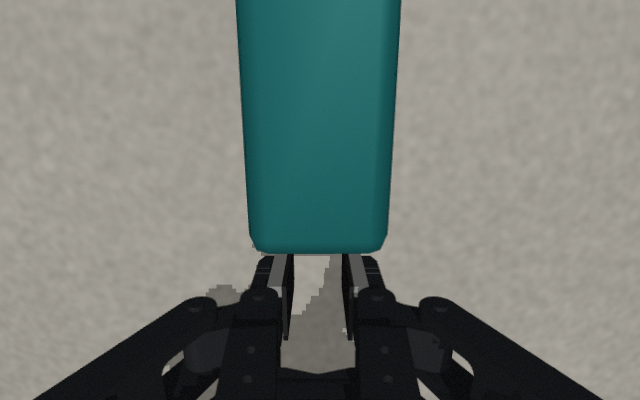

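The case sits flush on both fingers, square and centred. Its visible front corner, at (329,262) in the zoomed top view, suggests it's about 1–2 mm left of the gap's middle. I'll push on with a tiny correction to the right and watch the force.

Emit:
move_arm(
  plan=[-0.5,0.4,0.03,0,0,0,0,-0.5,0.4,0.03,0,0,0,0,-0.5,0.4,0,0,0,0,0,-0.5,0.4,0,0,0,0,-0.5,0.4,0,0,0,0,0,0],
)

```text
time: 11.87
tcp_pos: [0.5249, 0.0107, 0.1867]
tcp_rot: [3.141, -0.002, 0.108]
contact_force: [0.3, -0.7, -0.2]
opening: 0.0321
```

I mis-wrote that call: a row came out one number short, so the tool turned 0.04 rad and the fingers began to open. I'll back off, undo both and look.

Emit:
move_arm(
  plan=[-0.5,-0.5,0,0,0,0,0,-0.5,0,0,0,0,0,0.5,-0.5,0,0,0,0,0,0,-0.5,0,0,0,0,0,0,-0.5,0,0,0,0,0,0],
)

```text
time: 12.28
tcp_pos: [0.5127, 0.0097, 0.1868]
tcp_rot: [-3.142, -0.0, 0.066]
contact_force: [0.0, 0.2, -0.6]
opening: 0.0214
```

```bash
python3 -c "
from h import *
todo(rk(-.081,.036,.012)); topview('t3');look('w4')"
```

```text
t 12.2833 tcp [0.5127 0.0097 0.1868] F [ 0.0462  0.2228 -0.6376] shift/20mm [6.0777 0.0694 0.0701] turn/.08 [-0.0003 -0.002   0.0217]
case 0.91 [ 0.5678  0.2232 -0.0024] [-0.1339  0.2467]
case 0.88 [ 0.3743 -0.4879 -0.0031] [-0.3728 -0.4504]
case 0.7 [ 0.5639 -0.2222 -0.003 ] [-0.1665 -0.1976]
case 0.41 [0.6562 0.3915 0.0013] [-0.0347  0.4089]
cut 0.91 608 ((-168.5843505859375, -192.08712768554688), (51.83022689819336, 129.21694946289062), 57.54022216796875)
cut 0.88 773 ((-374.03192138671875, -445.9869079589844), (130.8927764892578, 59.85557174682617), 19.888877868652344)
cut 0.57 16 ((-60.23155975341797, 33.65651321411133), (26.197710037231445, 3.3745875358581543), 86.57266235351562)
cut 0.55 662 ((-137.7116241455078, 247.13778686523438), (132.25917053222656, 56.27420425415039), 52.01424789428711)
cut 0.26 470 ((-256.0621032714844, -365.2291259765625), (43.01579284667969, 116.11347961425781), 51.20839309692383)
cut 0.84 34462 rackframe mm ((-136.42478942871094, 39.54200744628906), (74.20067596435547, 50.978599548339844), 1.630505084991455)
```

View pics/t3.png

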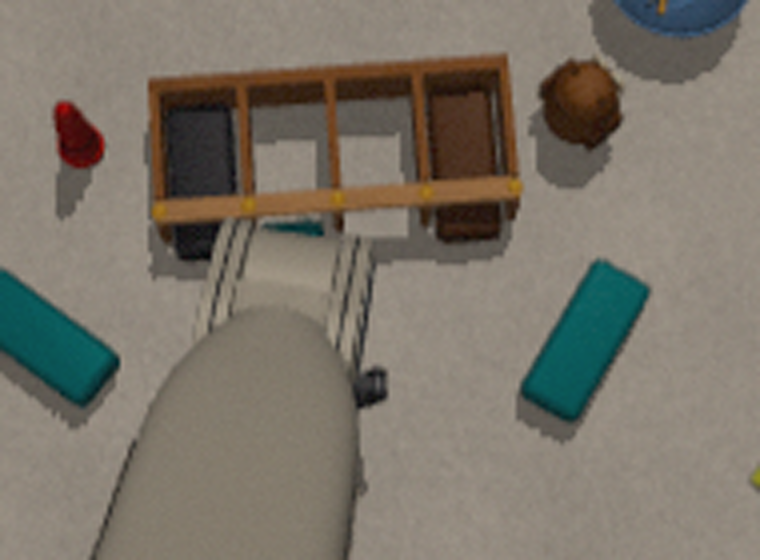

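View pics/w4.png

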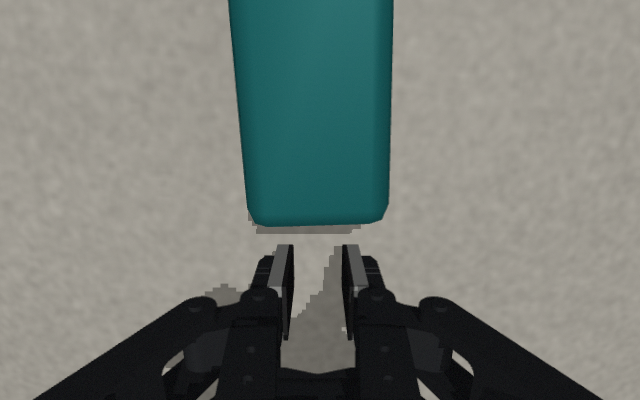

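The case is now turned about 0.03 rad counter-clockwise, with its front end just at the mouth. A slow push with the fingers square to the rack should bear on its left corner first and square it up again.

Emit:
move_arm(
  plan=[-0.5,0.2,0,0,0,0,0,-0.5,0.2,0,0,0,0,0,-0.5,0.15,0,0,0,0,0,-0.5,0.1,0,0,0,0,0,-0.5,0,0,0,0,0,0],
)

```text
time: 13.1
tcp_pos: [0.5265, 0.0106, 0.1866]
tcp_rot: [3.142, -0.0, 0.066]
contact_force: [0.4, -0.0, 0.0]
opening: 0.0216
```

```bash
python3 -c "
from h import *
todo(rk(-.081,.036,.012)); look('w5')"
```

```text
t 13.1 tcp [0.5265 0.0106 0.1866] F [ 0.412  -0.0424  0.0343] shift/20mm [5.388  0.0651 0.0599] turn/.08 [ 0.0001 -0.0012  0.0158]
case 0.75 [ 0.6039  0.0223 -0.0062] rack: [-0.1107  0.0439]
cut 0.78 38507 rackframe mm ((-128.7646026611328, 39.573280334472656), (86.00685119628906, 50.457340240478516), 1.7038695812225342)
```

View pics/w5.png

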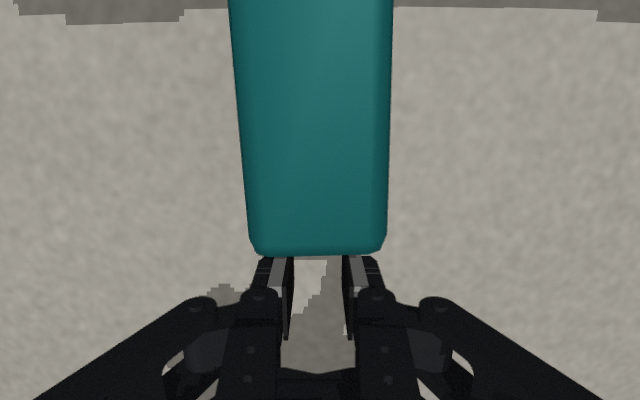

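Emit:
move_arm(
  plan=[-0.5,0.1,0,0,0,0,0,-0.5,0.1,0,0,0,0,0,-0.5,0.1,0,0,0,0,0,-0.5,0.1,0,0,0,0,0,-0.5,0,0,0,0,0,0],
)

```text
time: 13.77
tcp_pos: [0.5344, 0.0111, 0.1867]
tcp_rot: [3.142, -0.0, 0.066]
contact_force: [-0.3, -0.2, 1.1]
opening: 0.0215
```

```bash
python3 -c "
from h import *
todo(rk(-.081,.036,.012)); look('w6'); topview('t6')"
```

```text
t 13.7667 tcp [0.5344 0.0111 0.1867] F [-0.2705 -0.1853  1.0671] shift/20mm [4.992  0.0661 0.0656] turn/.08 [ 0.0007 -0.0034  0.016 ]
case 0.95 [ 0.6129  0.0214 -0.0066] rack: [-0.1019  0.0424]
cut 0.97 38646 rackframe mm ((-121.31546783447266, 38.833290100097656), (86.0973129272461, 50.65449523925781), 0.7007887363433838)
case 0.7 [ 0.562  -0.2227 -0.0036] [-0.1684 -0.1979]
case 0.61 [ 0.3769 -0.4898 -0.0033] [-0.3704 -0.4525]
case 0.56 [ 0.5675  0.224  -0.0001] [-0.1341  0.2475]
case 0.49 [ 0.7345  0.2022 -0.0017] [0.0312 0.215 ]
cut 0.88 656 ((-136.96363830566406, 246.11253356933594), (131.82801818847656, 54.730628967285156), 49.92232894897461)
cut 0.86 648 ((-166.90928649902344, -191.214111328125), (54.73946762084961, 130.6053924560547), 57.22480010986328)
cut 0.59 736 ((-372.894775390625, -447.26361083984375), (125.61827087402344, 58.34257888793945), 21.611343383789062)
```

View pics/w6.png

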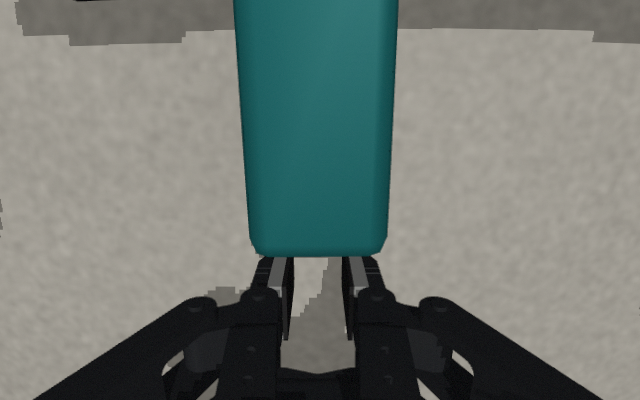

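View pics/t6.png

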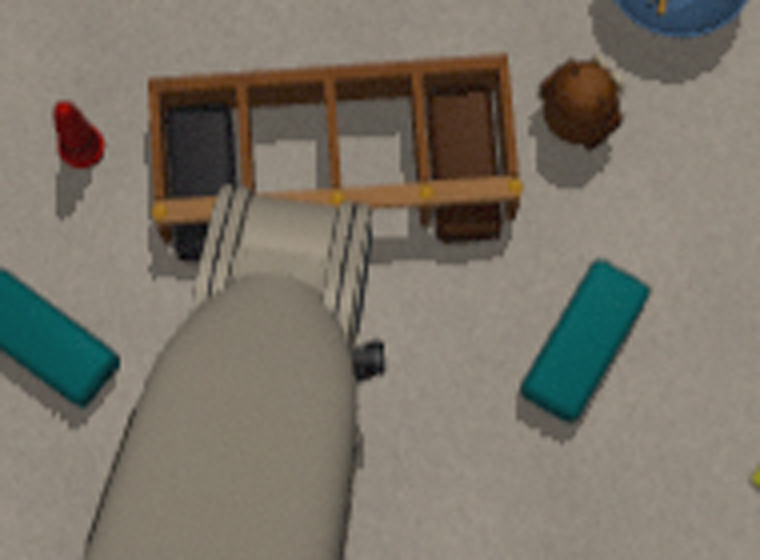

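Squared up again: 0.7°, with end contact even on both fingers. I'll keep pushing slowly.

Emit:
move_arm(
  plan=[-0.5,0.3,0,0,0,0,0,-0.5,0.3,0,0,0,0,0,-0.5,0.3,0,0,0,0,0,-0.5,0.3,0,0,0,0,0,-0.5,0.2,0,0,0,0,0],
)

```text
time: 14.58
tcp_pos: [0.5629, 0.013, 0.1866]
tcp_rot: [3.142, -0.0, 0.066]
contact_force: [-2.4, 0.1, 0.5]
opening: 0.0216
```

```bash
python3 -c "
from h import *
todo(rk(-.081,.036,.012)); look('w7')"
```

```text
t 14.5833 tcp [0.5629 0.013  0.1866] F [-2.3603  0.1482  0.4959] shift/20mm [3.5658 0.0652 0.062 ] turn/.08 [ 0.0003 -0.0027  0.0156]
rack_mouth 0.57 [ 0.664  -0.013  -0.0057] rack: [-0.0531  0.0048]
case 0.88 [ 0.6413  0.0233 -0.0097] rack: [-0.0734  0.0424]
case 0.37 [ 0.6657 -0.0145 -0.0049] rack: [-0.0514  0.0032]
cut 0.84 38861 rackframe mm ((-93.12254333496094, 38.11616516113281), (86.18629455566406, 50.825599670410156), 0.11315187066793442)
cut 0.56 187 rackframe mm ((-136.76190185546875, 158.43609619140625), (3.571118116378784, 11.182863235473633), 74.10066986083984)
```

View pics/w7.png

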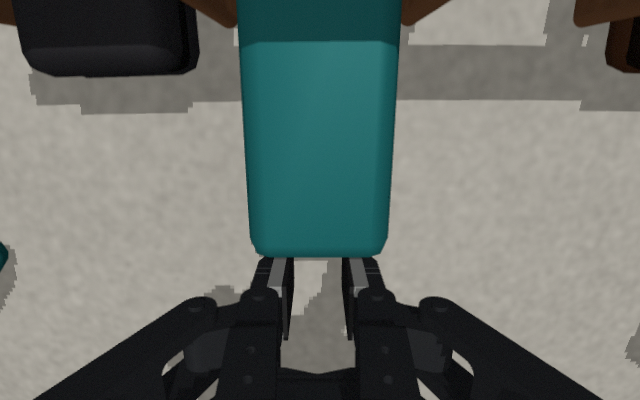

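The case (columns 240–399) is entering between the dividers (at about 237 and 403), square and centred. Continuing.

Emit:
move_arm(
  plan=[-0.5,0.3,0,0,0,0,0,-0.5,0.3,0,0,0,0,0,-0.5,0.3,0,0,0,0,0,-0.5,0.3,0,0,0,0,0,-0.5,0.3,0,0,0,0,0],
)

```text
time: 15.25
tcp_pos: [0.5925, 0.0149, 0.1867]
tcp_rot: [3.142, 0.0, 0.066]
contact_force: [-1.5, 1.3, 1.6]
opening: 0.0213
```

Emit:
move_arm(
  plan=[-0.5,0.3,0,0,0,0,0,-0.5,0.3,0,0,0,0,0,-0.5,0.3,0,0,0,0,0,-0.5,0.3,0,0,0,0,0,-0.5,0.1,0,0,0,0,0],
)

```text
time: 15.67
tcp_pos: [0.6188, 0.0166, 0.1866]
tcp_rot: [3.142, -0.001, 0.066]
contact_force: [-0.9, -0.3, 0.9]
opening: 0.0211
```

```bash
python3 -c "
from h import *
todo(rk(-.081,.036,.012)); look('w8')"
```

```text
t 15.6667 tcp [0.6188 0.0166 0.1866] F [-0.9392 -0.2853  0.8576] shift/20mm [0.7641 0.0638 0.0605] turn/.08 [ 0.0006 -0.007   0.0155]
rail_b 0.88 [ 0.6839 -0.0479  0.0577] rack: [-0.0354 -0.0314]
rail_b 0.68 [0.6755 0.0242 0.0604] rack: [-0.0392  0.0411]
rail_b 0.6 [0.6656 0.0908 0.0571] rack: [-0.0448  0.1082]
case 0.71 [ 0.6948  0.0236 -0.007 ] rack: [-0.02    0.0393]
case 0.5 [ 0.7217 -0.0086  0.001 ] rack: [0.0048 0.0054]
cut 0.94 28770 rackframe mm ((-37.037940979003906, 37.998531341552734), (86.18854522705078, 50.52212142944336), 0.12266533821821213)
cut 0.69 75141 rackframe mm ((-24.79932403564453, 38.28893280029297), (65.4554443359375, 231.2099151611328), 0.1221635565161705)
cut 0.66 1813 rackframe mm ((-133.2340545654297, 167.85438537597656), (15.569169998168945, 44.959232330322266), 72.93710327148438)
cut 0.19 11904 rackframe mm ((-42.83131408691406, -41.23877716064453), (23.964466094970703, 71.9741439819336), 0.7896872758865356)
```

View pics/w8.png

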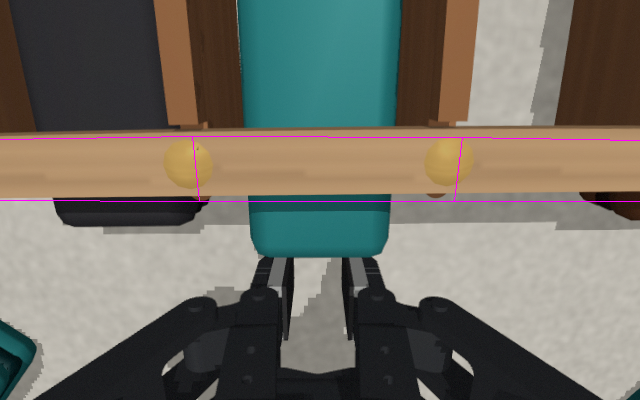

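The case's near end is at row 255 and the filed grey case's at row 225, so about 15 mm remains. I'll creep until it meets the back board.

Emit:
move_arm(
  plan=[-0.5,0.15,0,0,0,0,0,-0.5,0.15,0,0,0,0,0,-0.5,0.15,0,0,0,0,0,-0.5,0.1,0,0,0,0,0,-0.5,0.1,0,0,0,0,0],
)

```text
time: 16.33
tcp_pos: [0.631, 0.0175, 0.1867]
tcp_rot: [-3.142, 0.0, 0.066]
contact_force: [-2.1, -0.8, 1.8]
opening: 0.021
```

Emit:
move_arm(
  plan=[-0.5,0.05,0,0,0,0,0,-0.5,0.05,0,0,0,0,0,-0.5,0.05,0,0,0,0,0,-0.5,0,0,0,0,0,0,-0.5,0,0,0,0,0,0],
)

```text
time: 16.75
tcp_pos: [0.6339, 0.0177, 0.1866]
tcp_rot: [-3.142, -0.0, 0.066]
contact_force: [0.3, -0.4, 0.0]
opening: 0.0212
```

Emit:
move_arm(
  plan=[-0.5,0.05,0,0,0,0,0,-0.5,0.05,0,0,0,0,0,-0.5,0.05,0,0,0,0,0,-0.5,0,0,0,0,0,0,-0.5,0,0,0,0,0,0],
)

```text
time: 17.17
tcp_pos: [0.6348, 0.0178, 0.1867]
tcp_rot: [3.141, 0.005, 0.066]
contact_force: [-13.4, -2.1, 9.9]
opening: 0.0219
```

```bash
python3 -c "
from h import *
todo(rk(-.081,.036,.012)); look('w9')"
```

```text
t 17.1667 tcp [0.6348 0.0178 0.1867] F [-13.4016  -2.1158   9.8666] shift/20mm [-0.0406  0.0689  0.0634] turn/.08 [0.003  0.0632 0.0122]
rail_b 0.87 [0.6747 0.0243 0.0582] rack: [-0.04    0.0413]
rail_b 0.68 [0.6679 0.0899 0.0572] rack: [-0.0426  0.1072]
rail_b 0.59 [ 0.682  -0.0492  0.0573] rack: [-0.0374 -0.0325]
case 0.97 [ 0.7097  0.0265 -0.0049] rack: [-0.0049  0.0412]
cut 0.86 29891 rackframe mm ((-21.82846450805664, 37.994972229003906), (86.09498596191406, 51.17433166503906), 0.1099332794547081)
cut 0.78 1911 rackframe mm ((-123.61249542236328, 168.09805297851562), (19.016908645629883, 35.18115997314453), 72.57432556152344)
```

View pics/w9.png

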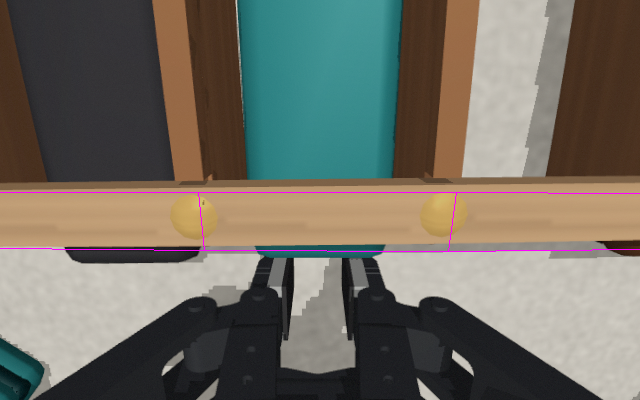

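Force rose to 13 N at x of about −5 mm: the case is home, level with the filed ones (end row 258 against 262). Backing off and lifting clear.

Emit:
move_arm(
  plan=[-0.5,-0.2,0,0,0,0,0,-0.5,-0.6,0,0,0,0,0,-0.5,-1,0,0,0,0,0,-0.5,-1,0,0,0,0,0,-0.5,-1,0,0,0,0,0],
)

```text
time: 17.83
tcp_pos: [0.5602, 0.0129, 0.1866]
tcp_rot: [3.142, -0.001, 0.066]
contact_force: [-0.5, -0.5, 0.1]
opening: 0.0213
```

Emit:
move_arm(
  plan=[-0.5,-0.8,0,-1,0,0,0,-0.5,-0.8,0,-1,0,0,0,-0.5,-0.8,0,-1,0,0,0,-0.5,-0.8,0,-1,0,0,0,-0.5,-0.8,0,-1,0,0,0],
)

```text
time: 18.25
tcp_pos: [0.4803, 0.0076, 0.2877]
tcp_rot: [3.142, -0.001, 0.066]
contact_force: [0.2, -0.1, 0.1]
opening: 0.0217
```

Emit:
move_arm(
  plan=[-0.5,-0.8,0,-1,0,0,0,-0.5,-0.8,0,-1,0,0,0,-0.5,0,0,0,0,0,0,-0.5,0,0,0,0,0,0,-0.5,0,0,0,0,0,0],
)

```text
time: 18.67
tcp_pos: [0.4494, 0.0055, 0.3265]
tcp_rot: [3.141, -0.001, 0.066]
contact_force: [-0.6, 0.3, -0.5]
opening: 0.0212
```

```bash
python3 -c "
from h import *
todo(rk(-.081,.036,.012)); look('w10'); topview('t10')
f=bot.grab_frame('scene'); cv2.imwrite('pics/s10.png',f['img'])"
```

```text
t 18.6667 tcp [0.4494 0.0055 0.3265] F [-0.5867  0.2863 -0.5421] shift/20mm [9.2442 0.0615 7.061 ] turn/.08 [ 0.0014 -0.0109  0.0134]
case 0.74 [0.5707 0.2287 0.0004] rack: [-0.1306  0.252 ]
case 0.7 [ 0.5675 -0.216  -0.0028] rack: [-0.1624 -0.1916]
cut 0.95 7643 rackframe mm ((-151.09613037109375, 218.6524658203125), (80.56988525390625, 57.237300872802734), 50.18356704711914)
cut 0.55 9200 rackframe mm ((-177.06161499023438, -167.9246063232422), (66.18144989013672, 92.49149322509766), 56.299415588378906)
case 0.85 [ 0.5634 -0.2203 -0.0014] [-0.1668 -0.1956]
case 0.76 [ 0.5654  0.2241 -0.0009] [-0.1362  0.2477]
case 0.75 [ 0.3756 -0.4906 -0.0031] [-0.3717 -0.4532]
case 0.7 [ 0.701   0.0224 -0.0026] [-0.0139  0.0377]
cut 0.91 792 ((-374.051025390625, -444.547119140625), (129.04519653320312, 61.892601013183594), 21.153873443603516)
cut 0.81 756 ((-167.03628540039062, -193.1190643310547), (61.296775817871094, 138.1304168701172), 56.47897720336914)
cut 0.7 490 ((-12.375480651855469, 36.230709075927734), (52.99367904663086, 133.52481079101562), 89.18030548095703)
cut 0.62 675 ((-137.94461059570312, 245.22450256347656), (133.07655334472656, 56.73896789550781), 48.19367980957031)
cut 0.51 518 ((-14.430534362792969, 109.4225845336914), (135.0904083251953, 53.41523361206055), 0.2109598070383072)
```

View pics/t10.png

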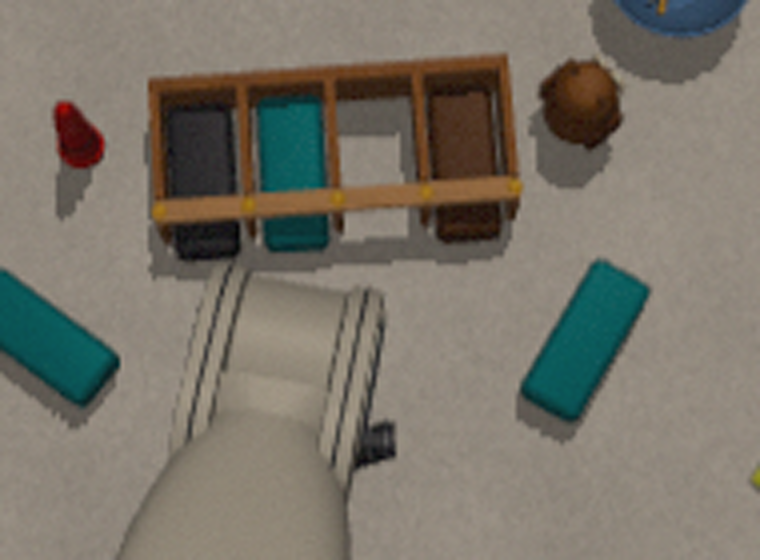

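View pics/s10.png

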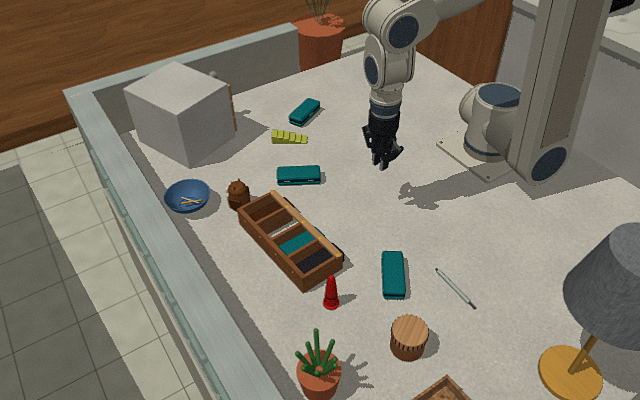

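View pics/w10.png

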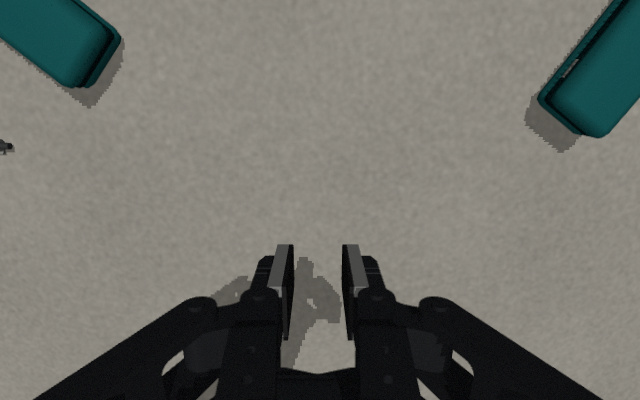

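The top view shows the teal case at y = 36 mm, turned 0.8° at most. Its depth matches the filed grey case (cut-out centres −12.4 and −14.4 mm), so it's home. Nothing else has shifted, so I'm handing in.

```bash
python3 -c "
from workcell import bot
print(bot.job_done())"
```

```text
the job is handed in; nothing more can be done
None
```

The teal case is in the third gap from the owl's end, pushed home against the back board, and the job is handed in at about 19 s of the 72 s allowed. No verdict was reported.

- **Rail:** The owl stands at the right end. I touched the rail over gaps d, c and b in that order, at about 17–21 N each. I lifted the fingertip a few millimetres over the studs instead of dragging it along the rail.
- **Push:** I pushed the case nearest the base along the shelf with two fingertips on its end until the force rose to 13 N, then drew the arm clear.
- **Slip on the way:** One call had a row one number short, which turned the tool 0.04 rad and opened the fingers slightly. The case turned about 0.03 rad. I backed off, undid both and squared the case up before it went in.
- **Last checks:**
  - **Case position:** It measured 36–38 mm across the rack (gap middle 36) and turned about 0.8°.
  - **Depth readings disagree:** The last wrist view, taken while still pressing, gave x of −5 mm, which is home. The final top view gave −12 to −14 mm. It also put the filed grey case, known to be home, at −14 mm, so I read that as camera bias.
  - **Other things:** The owl, tip cap, filed cases and other bystanders look unmoved in the final pictures; I did not measure them again.

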